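Third hand for the last leg of the cat's stool

TASK

I am about to screw the last leg into the cat's little upturned stool: first lift the knobbed lid off the pot of screws and set it down gently, knob up, on the table clear of the pot, so that I can reach in. Then take the loose leg as it stands, felt pad up, stand it on the seat board in the empty corner, snug against the long rail, and bring it up softly against the short end rail, pressing it there squarely with a steady push of about 10 newtons, a kilogram's weight. Keep that push steady for a few seconds while I start the screws and finish still holding the leg and pushing; do not let go, never lean on the rail hard, and leave the pot, mug, glasses, notebook and screwdriver where they are.

Things in the scene. Friction and masses are not known exactly. Their poses are not given: they have to be found in the camera images.
- stool: Wooden cat's stool, upside down on a 3 mm rubber mat (20 mm wider all round), immovable. Origin: centre of underside, on the table; x along its 240 mm width, y along its 340 mm length. Seat board's top face at z 15 mm; rails round its edges up to z 60 mm. Three fixed legs, 35 mm square, up to z 145 mm, at (84.5,-134.5), (84.5,134.5), (-84.5,134.5) mm; the -x, -y corner is empty
- leg_place (a point): Where the centre of the leg's underside belongs in the empty corner: on the seat board, 15 mm above the table, axes as the stool's. The long rail's inner face is 17.5 mm away towards -x, the end rail's 17.5 mm towards -y; towards +x and +y the corner is open (the next leg begins 151 mm away in +x)
- long_rail: The stool's long rail beside the empty corner, at the stool's -x edge: 340 mm along y, 18 mm thick, 45 mm high. Origin: centre of its underside, 15 mm above the table; axes as the stool's
- end_rail: The short end rail at the empty corner, at the stool's -y end, to press against, towards -y (two small empty screw holes in its outer face): 204 mm along x, 18 mm thick, 45 mm high. Origin: centre of its underside, 15 mm above the table; axes as the stool's. Rigid: after contact 0.1 mm of further travel can add a newton or more
- leg: Loose square wooden leg, 35 x 35 x 130 mm, 0.08 to 0.16 kg, standing on the table; the top 4 mm is a grey felt pad 26 mm across. Origin: centre of its underside; z up its length, x and y square to its faces; all four sides alike. Grip it in its upper half, so that the fingers stay above the rails when it stands in place
- pot: White ceramic pot of screws, 100 mm outer diameter, 65 mm high, 0.35 kg. Origin: centre of its underside
- lid: Loose wooden lid, 0.11 kg. Origin: centre of its underside, z up. A plug 82 mm across from 0 to 6 mm, a plate 102 mm across from 6 to 14 mm that rests on the pot's rim, a round knob from 14 to 40 mm: 18 mm across at its foot, 27 mm across from 28 to 36 mm. On the pot its origin is 59 mm above the table; on the table it stands on its plug, origin at 0
- mug: Blue mug, 80 mm across, 92 mm high, handle at its +y reaching some 35 mm out. Origin: centre of its underside. To be left alone
- notebook: Black notebook lying flat, 106 (x) x 150 (y) x 18 mm. Origin: centre of its underside. To be left alone
- glasses: Folded black reading glasses on the notebook, 136 mm along y, about 25 mm along x, 38 mm high. Origin: underside of the lenses' middle. To be left alone
- screwdriver: Screwdriver lying on the table, 190 mm long along its x, handle 26 mm thick, towards -x. Origin: underside of its middle. To be left alone
There are look-alikes about, which are no part of the job. Of the things that look like the leg, take the one that is nearest to the robot's base at the start. Of the things shaped like the lid, the wooden one is meant.

How it is judged:
On the way, in this order (a step that is already met when the one before it is completed fails the run):
1. the lid is off the pot, lying flat on the table, knob up, released (height (world z) of lid below 0.012 m and angle between lid's own z axis and vertical below 0.15 rad and horizontal distance between lid and pot above 0.105 m and contact force between lid and the fingers below 0.05 N and contact force between lid and pot below 0.05 N and linear speed of lid below 0.02 m/s), for 0.3 s.
2. the leg stands square in the empty corner, snug to the long rail (within 3 mm), pressed against the end rail with a steady 5 to 16 N for 2 s (x of leg in the frame of leg_place between -0.003 and 0.003 m and y of leg in the frame of leg_place between -0.003 and 0.003 m and z of leg in the frame of leg_place between -0.003 and 0.003 m and angle between leg's own z axis and vertical below 0.05 rad and (angle between the x axis of leg and the x axis of stool, either way round below 0.08 rad or angle between the x axis of leg and the y axis of stool, either way round below 0.08 rad) and contact force between leg and end_rail between 5 and 16 N and contact force between leg and the fingers above 2 N), for 2 s.
At the end, for the whole second after the job is handed in: Leg upright (0.05 rad), square (0.08 rad), on the seat board within 3 mm of its corner place on each axis, held by the fingers (over 2 N), pressed on the end rail with 5 to 16 N; lid flat on the table, knob up, released, clear of the pot; pot upright within 30 mm of its start (all of step 1 and all of step 2 and distance of pot from where it was at the start of the episode below 0.03 m and angle between pot's own z axis and vertical below 0.1 rad); the arm keeps its last pose, push and grip.
It fails at once if the leg was pressed against the end rail with more than 40 N (contact force between leg and end_rail above 40 N).
It fails at once if the lid was dropped (moving faster than 0.5 m/s while not held) (linear speed of lid above 0.5 m/s and contact force between lid and the fingers below 0.05 N).
It fails at once if the mug, glasses, notebook or screwdriver was moved more than 30 mm (distance of any of mug, glasses, notebook, screwdriver from where it was at the start of the episode above 0.03 m).
It also fails if it takes over 70 s, if anything falls off the work surface, if the arm or the gripper's body presses on something with over 40 N, if the wrist force passes 120 N, or if a joint passes its speed limit or range.

ROBOT

A 7-joint arm with a two-finger parallel gripper is mounted at the origin on the work surface. World frame = base frame: x ahead of the robot, y to its left, z up, the work surface at z = 0. Lengths are in m, angles in rad, forces in N, time in s.
With the tool pointing down it reaches from about 0.35 to 0.9 m from the base axis. Payload 7.2 kg.
Tool frame: the origin (TCP) lies between the finger pads; the fingertips stand 19 mm ahead of it and the grasp point (between the pads) is the TCP; z points along the fingers, y is the line along which they close (so a half turn about z gives the same grasp; the last joint's range is limited). The gripper opens to 88 mm and grips with 3 to 60 N. Pads are 20 mm wide; open, the fingers measure 115 mm over their backs; the gripper's body (75 mm by 178 mm) begins 61 mm behind the grasp point.
Start: joints at [-1.377, 0.411, -0.013, 1.596, 0.006, 1.134, -0.082], TCP at [0.162, 0.604, 0.205] pointing down, gripper open.
Joint ranges: [-2.95, 2.95], [-0.29, 1.99], [-1.47, 1.44], [0.14, 2.54], [-1.03, 4.17], [0.13, 1.85], [-2.86, 2.86]. Speed limits (rad/s): [2.39, 2.39, 3.01, 3.01, 3.14, 3.14, 3.14].

INTERFACE

Orientations are given as a unit quaternion [w, x, y, z].
In Python, from bench import status, capture, get_calibration, job, spotter gives the robot as it stands. The module is installed in compiled form; this text tells all that it offers.
- The arm moves only by the tool jog_arm, never from a script. Its argument "plan" is a list of rows, each an object with "translation": the shift along the tool's x, y, z scaled (see below), a list of three; "yaw": the turn about the tool's z scaled (see below); "fingers": the opening, from -1 (shut) to 1 (fully open). In form: [{"translation": [dx, dy, dz], "yaw": yaw, "fingers": fingers}, ...]. A call has 1 to 10 rows; each row shifts and turns the commanded pose from where the row before left it, along the tool's axes as they then stand; what a row does not reach is not made up. The controller multiplies each number of a shift by 0.04 m and each number of a turn by 6 degrees. A row lasts 1/12 s, in which the tool goes at most 41.7 mm and 7.16 degrees, less where a joint would pass 70% of its speed; a pose out of reach is approached as far as the arm can. A call with a number of a shift or a turn outside -1 to 1 is refused whole. A call with a gripper value outside its range is refused whole. The fingers move at their own pace and stop on an object; "force" is the grip in N (left out, the last holds). Time passes only in rows, so rows that do not move let the fingers close. It gives the time, the measured TCP pose, the force, the opening and the grip force at its end, in the units of the state.
- status.get_state(): the state, without advancing time (a new reading comes with each control period).
- capture(name): name is "scene" or "side" or "wrist"; returns (picture, depth): 420x560x3 uint8, blue, green, red; 420x560 float32, m along the optical axis (not along the pixel's ray), 0 where there is no reading.
- get_calibration(name): a dict with "fov_y" (degrees; the focal length in pixels is half the picture's height over the tangent of half this angle, whatever the lens; pixels are square), "cx", "cy" (the principal point, pixels), "distortion" ([k1, k2, p1, p2, k3] as OpenCV has them; the pictures are not rectified), "R" (3x3) and "t" (3): a world point X has camera coordinates R X + t; the wrist camera has in their place "T_tool_cam" (4x4, takes a point from camera to tool coordinates, whose origin is the TCP and whose axes are the flange's). Camera axes: x right, y down, z forward; pixel columns grow to the right and rows downward; lengths in m; the calibration is good to about 2 mm. A picture is of the moment at which its call begins: read the wrist's pose just before it. get_calibration takes no time and is no camera call.
- job.close_job(): hands the job in; it is judged then, once.
Trained networks look in the newest picture that a camera, given by its name, has taken for a name from the list of things; names that differ only in an ending like _2 or _b are one class to them, and where a whole thing is asked for, a point or a joint stands for the part that bears it (a point fixed in the world has none). Each returns a list of dicts, best first, with "conf" (0 to 1); they miss things now and then, are a little off and sometimes report something else, mostly with a low value. They report only what shows in the picture. A call takes as long as a camera call. They do not tell look-alikes from the thing itself.
- spotter.boxes_of(query, camera): "at" ([column, row] in pixels, amid what is visible of it).
- spotter.outline_of(query, camera): "pixels" (420x560 bool, what is visible of it) and "at" ([column, row] in pixels, amid what is visible of it).
The state is a dict: "clock": time; "q": joint angles; "joint_vel": joint speeds; "joint_efforts": joint torques, N m; "tcp_pos": TCP position; "orientation": TCP orientation; "wrist_force": force on the tool from outside, world axes, zero at the start; "moment": the same for the moment, N m; "gripper_width": finger opening in m; "finger_force": force on a finger pad.
Only numpy, scipy, OpenCV 4.12 (cv2) and the standard library are available. Lean on these libraries where they do the work, as an engineer would, in place of code of your own. Each camera call takes 0.05 s, during which the arm holds its last target. There are 200 camera calls.

## Working session

There is one attempt and no reset: what is moved stays moved. The work goes in short steps, Python scripts to look and compute and a tool call to move; the robot and the scene stay as the last step left them, time stands still between calls to the robot, and variables do not carry over. Pictures are saved under pics/ and viewed, at most 10 in all, crops included, and the job is handed in when it is done.

Besides the shell and the picture viewer there is one more tool, called after "Call:" in YAML: its name, and indented under it one key for each argument. jog_arm: Moves the arm, as the interface text tells. Its arguments: {"type":"object","properties":{"plan":{"type":"array","items":{"type":"object","properties":{"translation":{"type":"array","items":{"type":"number","minimum":-1,"maximum":1}},"yaw":{"type":"number","minimum":-1,"maximum":1},"fingers":{"type":"number"}}}},"force":{"type":"number"}},"required":["plan"]}

```bash
mkdir -p pics; cat > h.py <<'E'
import numpy as np, cv2
from scipy.spatial.transform import Rotation as Rn
from bench import status, capture, get_calibration, job, spotter
def cam(name):
    c=get_calibration(name); f=210/np.tan(np.radians(c["fov_y"])/2)
    K=np.array([[f,0,c["cx"]],[0,f,c["cy"]],[0,0,1]]); D=np.array(c["distortion"],float)
    if "R" in c: R=np.array(c["R"]);t=np.array(c["t"])
    else:
        s=status.get_state(); q=s["orientation"]; Rt=Rn.from_quat([q[1],q[2],q[3],q[0]]).as_matrix()
        T=np.array(c["T_tool_cam"]); Rw=Rt@T[:3,:3]; p=Rt@T[:3,3]+np.array(s["tcp_pos"])
        R=Rw.T; t=-R@p
    return K,D,R,t
def cloud(name,depth,C=None):
    K,D,R,t=C or cam(name)
    v,u=np.mgrid[0:420,0:560]
    n=cv2.undistortPoints(np.stack([u.ravel(),v.ravel()],1).astype(np.float64)[:,None],K,D)[:,0]
    P=np.c_[n,np.ones(len(n))]*depth.ravel()[:,None]
    W=(P-t)@R; W[depth.ravel()==0]=np.nan
    return W.reshape(420,560,3)
def project(name,X,C=None):
    K,D,R,t=C or cam(name)
    return cv2.projectPoints(np.atleast_2d(X).astype(float),cv2.Rodrigues(R)[0],t,K,D)[0][:,0]
E
python3 - <<'E'
from h import *
for n in ["scene","side"]:
    im,d=capture(n); cv2.imwrite(f"pics/{n}0.png",im); np.save(f"{n}0.npy",d); W=cloud(n,d)
    K,D,R,t=cam(n); print(n,"cam at",-R.T@t)
    for q in ["leg","lid","pot","mug","stool","screwdriver","notebook"]:
        for r in spotter.outline_of(q,n):
            p=W[r["pixels"]]; p=p[~np.isnan(p[:,0])]
            print(n,q,round(r["conf"],2),np.round(r["at"]),len(p),np.round(np.median(p,0),3),np.round(np.percentile(p,2,axis=0),3),np.round(np.percentile(p,98,axis=0),3))
print(status.get_state())
E
```

```text
scene cam at [1.19199777 0.46234634 1.26801485]
scene leg 0.84 [232. 244.] 390 [ 0.661 -0.105  0.085] [ 0.637 -0.133  0.004] [ 0.67  -0.097  0.132]
scene leg 0.79 [235. 207.] 320 [ 0.55  -0.193  0.091] [ 0.522 -0.217  0.01 ] [ 0.564 -0.179  0.132]
scene leg 0.72 [159. 211.] 349 [ 0.724 -0.393  0.087] [ 0.694 -0.415  0.004] [ 0.739 -0.378  0.133]
scene lid 0.85 [211. 172.] 435 [ 0.469 -0.397  0.074] [ 0.421 -0.446  0.067] [ 0.51  -0.356  0.101]
scene lid 0.75 [186. 155.] 373 [ 0.438 -0.575  0.014] [ 0.386 -0.627  0.   ] [ 0.479 -0.532  0.041]
scene pot 0.57 [256. 187.] 150 [ 0.397 -0.243  0.023] [ 0.341 -0.259  0.009] [ 0.438 -0.233  0.03 ]
scene pot 0.56 [213. 172.] 448 [ 0.469 -0.397  0.074] [ 0.42  -0.448  0.067] [ 0.51  -0.355  0.101]
scene pot 0.48 [216. 181.] 228 [ 0.492 -0.367  0.038] [ 0.443 -0.42   0.008] [ 0.512 -0.354  0.064]
scene pot 0.39 [236. 208.] 330 [ 0.55  -0.193  0.086] [ 0.521 -0.218  0.003] [ 0.564 -0.179  0.132]
scene mug 0.66 [429. 268.] 910 [0.319 0.425 0.053] [ 0.256  0.385 -0.001] [0.353 0.487 0.094]
scene stool 0.77 [323. 301.] 10269 [0.633 0.228 0.017] [0.
[... 1524 characters left out ...]
[-1.37721627,  0.41104709, -0.01272481,  1.59622011,  0.00559168,
        1.13430574, -0.08223142]), 'joint_vel': array([-0.00108683,  0.0016029 , -0.00099196, -0.00148179,  0.0013073 ,
        0.00024825,  0.00027134]), 'joint_efforts': array([-1.46420149e-03, -5.87669241e+01,  6.40386231e-01, -2.91378897e+01,
       -5.37048408e-02,  1.03871460e-02,  3.59365538e-05]), 'tcp_pos': array([0.16174284, 0.60370189, 0.2050781 ]), 'orientation': array([-7.04108108e-06,  1.30517980e-01,  9.91445942e-01,  2.80778824e-05]), 'wrist_force': array([-0.42907781,  0.36222916,  0.03432258]), 'moment': array([ 0.00685168, -0.01919997, -0.06614707]), 'finger_force': 0.0, 'gripper_width': 0.08760500178833999}
```

```bash
python3 - <<'E'
import cv2,numpy as np
a=cv2.imread("pics/scene0.png");b=cv2.imread("pics/side0.png")
cv2.imwrite("pics/a.png",cv2.resize(a[100:400,120:500],None,fx=2,fy=2,interpolation=cv2.INTER_CUBIC))
cv2.imwrite("pics/b.png",cv2.resize(b[60:420,150:450],None,fx=1.66,fy=1.66,interpolation=cv2.INTER_CUBIC))
E
```

```text
(no output)
```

View pics/a.png

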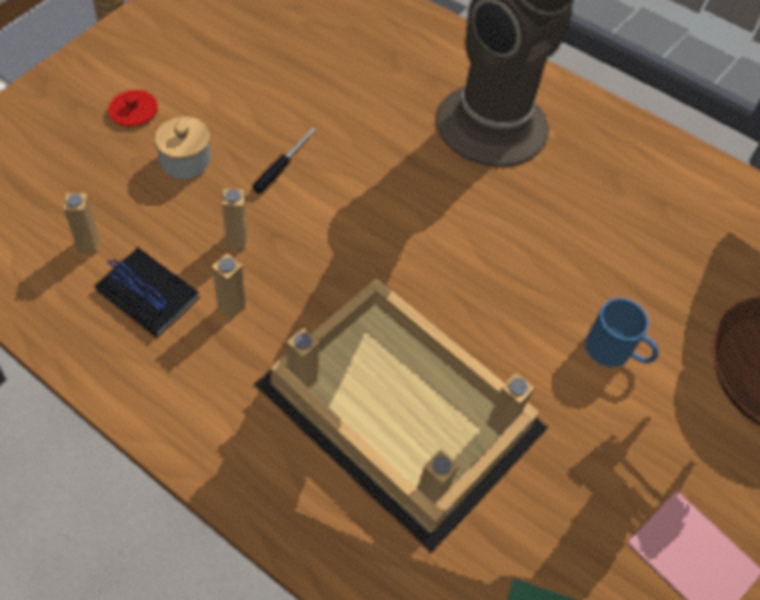

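View pics/b.png

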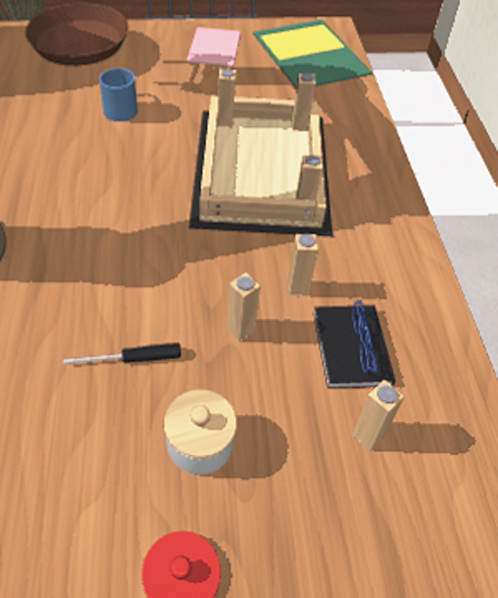

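The scene picture shows three loose legs at (232,244), (235,207) and (159,211). Their distances from the base are about 0.67, 0.58 and 0.82 m, so (235,207) is the one meant. Of the two lids, the one at (211,172) on the pot is wooden and the one at (186,155) is red. The enlarged crops confirm both. The stool's empty corner is at about (307,247).

```bash
python3 - <<'E'
from h import *
def rect(p):
    (c,s,a)=cv2.minAreaRect((p[:,:2]*1000).astype(np.float32)); return np.round(c,1),np.round(s,1),round(a,2)
for n in ["scene","side"]:
    d=np.load(f"{n}0.npy"); W=cloud(n,d).reshape(-1,3); W=W[~np.isnan(W[:,0])]
    def sel(x0,x1,y0,y1,z0,z1): return W[(W[:,0]>x0)&(W[:,0]<x1)&(W[:,1]>y0)&(W[:,1]<y1)&(W[:,2]>z0)&(W[:,2]<z1)]
    print(n)
    p=sel(.45,.8,-.02,.42,.054,.064); print("rails",rect(p),len(p))
    p=sel(.45,.8,-.02,.42,.137,.15); 
    for q in ((.5,.62,.3,.42),(.62,.8,-.02,.2),(.62,.8,.25,.42)):
        m=p[(p[:,0]>q[0])&(p[:,0]<q[1])&(p[:,1]>q[2])&(p[:,1]<q[3])]; print(" fixed leg",rect(m),len(m))
    p=sel(.5,.585,-.24,-.16,.124,.138); print("leg top",rect(p),len(p))
    p=sel(.5,.585,-.24,-.16,.02,.12); print("leg sides",rect(p),len(p))
    p=sel(.4,.53,-.47,-.33,.086,.105); print("knob",rect(p),len(p),np.round(p[p[:,2]>.097].mean(0),4))
    p=sel(.4,.53,-.47,-.33,.068,.078); print("plate",rect(p),len(p))
E
```

```text
scene
rails (array([621.3, 210.4]), array([340.9, 244. ]), 82.97) 1789
 fixed leg (array([554.2, 353.9]), array([36. , 36.1]), 83.27) 139
 fixed leg (array([689.8,  69.1]), array([36.6, 35.8]), 82.95) 131
 fixed leg (array([720.2, 335.4]), array([33.4, 36.1]), 83.69) 151
leg top (array([ 540.6, -199.9]), array([34.9, 33.7]), 40.0) 80
leg sides (array([ 542.2, -190.4]), array([26.9, 49.5]), 80.86) 204
knob (array([ 463.6, -400.8]), array([23.2, 24. ]), 83.13) 42 [ 0.4639 -0.4022  0.1005]
plate (array([ 462.4, -402.9]), array([101.1, 101.4]), 13.36) 381
side
rails (array([621. , 212.9]), array([349.6, 240.1]), 83.08) 979
 fixed leg (array([553.6, 354.7]), array([39.8, 32.2]), 85.03) 70
 fixed leg (array([688.3,  66.2]), array([43.7, 34.2]), 81.22) 103
 fixed leg (array([720.3, 333.4]), array([40.5, 34.7]), 82.45) 70
leg top (array([ 538.9, -202.2]), array([34.9, 36.6]), 32.88) 157
leg sides (array([ 537.5, -213.9]), array([26.3, 48.1]), 79.25) 392
knob (array([ 460.7, -403.9]), array([24.9, 22.9]), 87.61) 111 [ 0.4608 -0.4045  0.1001]
plate (array([ 460.8, -403.2]), array([100. , 101.5]), 21.34) 1276
```

Call:
jog_arm:
  plan:
    - {"translation": [-0.4, -0.32, 0], "yaw": 0, "fingers": 1}
    - {"translation": [-0.76, -0.64, 0], "yaw": 0, "fingers": 1}
    - {"translation": [-0.76, -0.64, 0], "yaw": 0, "fingers": 1}
    - {"translation": [-0.76, -0.64, 0], "yaw": 0, "fingers": 1}
    - {"translation": [-0.76, -0.64, 0], "yaw": 0, "fingers": 1}
    - {"translation": [-0.76, -0.64, 0], "yaw": 0, "fingers": 1}
    - {"translation": [-0.76, -0.64, 0], "yaw": 0, "fingers": 1}
    - {"translation": [-0.76, -0.64, 0], "yaw": 0, "fingers": 1}
    - {"translation": [-0.76, -0.64, 0], "yaw": 0, "fingers": 1}
    - {"translation": [-0.76, -0.64, 0], "yaw": 0, "fingers": 1}
  force: 20

```text
clock: 1.63
tcp_pos: [0.3794, 0.2922, 0.2054]
orientation: [0.0, 0.13, 0.991, 0.0]
wrist_force: [0.4, 0.1, -0.3]
gripper_width: 0.0878
finger_force: 0.0
```

Call:
jog_arm:
  plan:
    - {"translation": [-0.56, -0.8, 0], "yaw": 0, "fingers": 1}
    - {"translation": [-0.56, -0.8, 0], "yaw": 0, "fingers": 1}
    - {"translation": [-0.56, -0.8, 0], "yaw": 0, "fingers": 1}
    - {"translation": [-0.56, -0.8, 0], "yaw": 0, "fingers": 1}
    - {"translation": [-0.56, -0.8, 0], "yaw": 0, "fingers": 1}
    - {"translation": [-0.56, -0.8, 0], "yaw": 0, "fingers": 1}
    - {"translation": [-0.56, -0.8, 0], "yaw": 0, "fingers": 1}
    - {"translation": [-0.56, -0.8, 0], "yaw": 0, "fingers": 1}
    - {"translation": [-0.56, -0.8, 0], "yaw": 0, "fingers": 1}
    - {"translation": [0, 0, 0], "yaw": 0, "fingers": 1}

```text
clock: 2.47
tcp_pos: [0.5003, -0.0444, 0.2057]
orientation: [0.001, 0.135, 0.991, -0.001]
wrist_force: [-0.1, 0.7, -0.5]
gripper_width: 0.0879
finger_force: 0.0
```

Call:
jog_arm:
  plan:
    - {"translation": [-0.14, -0.89, 0], "yaw": 0, "fingers": 1}
    - {"translation": [-0.14, -0.89, 0], "yaw": 0, "fingers": 1}
    - {"translation": [-0.14, -0.89, 0], "yaw": 0, "fingers": 1}
    - {"translation": [-0.14, -0.89, 0], "yaw": 0, "fingers": 1}
    - {"translation": [-0.14, -0.89, 0], "yaw": 0, "fingers": 1}
    - {"translation": [-0.14, -0.89, 0], "yaw": 0, "fingers": 1}
    - {"translation": [-0.14, -0.89, 0], "yaw": 0, "fingers": 1}
    - {"translation": [-0.14, -0.89, 0], "yaw": 0, "fingers": 1}
    - {"translation": [-0.14, -0.89, 0], "yaw": 0, "fingers": 1}
    - {"translation": [-0.14, -0.89, 0], "yaw": 0, "fingers": 1}

```text
clock: 3.3
tcp_pos: [0.4606, -0.3962, 0.2051]
orientation: [0.0, 0.13, 0.991, 0.0]
wrist_force: [0.9, -0.1, 0.4]
gripper_width: 0.0878
finger_force: 0.0
```

```bash
cat >> h.py <<'E'
def pose():
    s=status.get_state(); q=s["orientation"]; R=Rn.from_quat([q[1],q[2],q[3],q[0]]).as_matrix()
    return np.array(s["tcp_pos"]),R,np.degrees(np.arctan2(R[1,1],R[0,1])),s
def go(goal):
    p,R,psi,s=pose(); print("tcp",np.round(p,4),"psi",round(psi,2),"q7",round(s["q"][6],2),"t",round(s["clock"],2),"F",np.round(s["wrist_force"],2),"| units to goal",np.round(R.T@(np.array(goal)-p)/.04,3))
E
python3 - <<'E'
from h import *
go([.462,-.403,.095])
C=cam("wrist"); im,d=capture("wrist"); cv2.imwrite("pics/w1.png",im)
W=cloud("wrist",d,C).reshape(-1,3); W=W[~np.isnan(W[:,0])]
k=W[(np.abs(W[:,0]-.462)<.06)&(np.abs(W[:,1]+.403)<.06)]
for z0,z1 in((.068,.078),(.086,.105),(.097,.105)):
    p=k[(k[:,2]>z0)&(k[:,2]<z1)]
    print(len(p), cv2.minAreaRect((p[:,:2]*1000).astype(np.float32)) if len(p)>5 else 0, p.mean(0) if len(p) else 0)
E
```

```text
tcp [ 0.4606 -0.3962  0.2051] psi 75.03 q7 2.17 t 3.3 F [ 0.93 -0.12  0.44] | units to goal [-0.077 -0.157  2.753]
8245 ((461.74163818359375, -403.53143310546875), (100.66657257080078, 100.73001861572266), 19.855918884277344) [ 0.4595793  -0.40284025  0.07284777]
741 ((461.52752685546875, -403.577880859375), (25.87571907043457, 25.995468139648438), 14.60059642791748) [ 0.46047558 -0.40299654  0.09744415]
516 ((461.6313171386719, -403.397705078125), (22.31080436706543, 22.861324310302734), 23.73593521118164) [ 0.46161313 -0.40342715  0.09866586]
```

Call:
jog_arm:
  plan:
    - {"translation": [0, 0, 0.4], "yaw": 0, "fingers": 1}
    - {"translation": [0, 0, 0.6], "yaw": 0, "fingers": 1}
    - {"translation": [0, 0, 0.6], "yaw": 0, "fingers": 1}
    - {"translation": [0, 0, 0.4], "yaw": 0, "fingers": 1}
    - {"translation": [0, 0, 0.2], "yaw": 0, "fingers": 1}
    - {"translation": [0, 0, 0.1], "yaw": 0, "fingers": 1}
    - {"translation": [0, 0, 0], "yaw": 0, "fingers": 1}

```text
clock: 3.93
tcp_pos: [0.4607, -0.3946, 0.1127]
orientation: [-0.0, 0.13, 0.991, 0.0]
wrist_force: [1.1, -0.5, 0.1]
gripper_width: 0.0877
finger_force: 0.0
```

```bash
python3 -c "
from h import *
go([.4617,-.4034,.0955])"
```

```text
tcp [ 0.4607 -0.3946  0.1127] psi 75.01 q7 2.22 t 3.93 F [ 1.07 -0.49  0.13] | units to goal [-0.081 -0.207  0.431]
```

Call:
jog_arm:
  plan:
    - {"translation": [-0.08, -0.2, 0], "yaw": 0, "fingers": 1}
    - {"translation": [0, 0, 0.2], "yaw": 0, "fingers": 1}
    - {"translation": [0, 0, 0.15], "yaw": 0, "fingers": 1}
    - {"translation": [0, 0, 0.08], "yaw": 0, "fingers": 1}
    - {"translation": [0, 0, 0], "yaw": 0, "fingers": 1}
    - {"translation": [0, 0, 0], "yaw": 0, "fingers": 1}

```text
clock: 4.43
tcp_pos: [0.4616, -0.4033, 0.0956]
orientation: [-0.0, 0.131, 0.991, 0.0]
wrist_force: [0.9, 0.5, -0.4]
gripper_width: 0.0877
finger_force: 0.0
```

Call:
jog_arm:
  plan:
    - {"translation": [0, 0, 0], "yaw": 0, "fingers": -1}
    - {"translation": [0, 0, 0], "yaw": 0, "fingers": -1}
    - {"translation": [0, 0, 0], "yaw": 0, "fingers": -1}
    - {"translation": [0, 0, 0], "yaw": 0, "fingers": -1}
    - {"translation": [0, 0, 0], "yaw": 0, "fingers": -1}
    - {"translation": [0, 0, 0], "yaw": 0, "fingers": -1}
    - {"translation": [0, 0, 0], "yaw": 0, "fingers": -1}
    - {"translation": [0, 0, 0], "yaw": 0, "fingers": -1}
    - {"translation": [0, 0, 0], "yaw": 0, "fingers": -1}
    - {"translation": [0, 0, 0], "yaw": 0, "fingers": -1}
  force: 20

```text
clock: 5.27
tcp_pos: [0.4617, -0.4034, 0.0958]
orientation: [-0.0, 0.131, 0.991, 0.0]
wrist_force: [0.1, 0.1, 0.3]
gripper_width: 0.0249
finger_force: 0.0
```

Call:
jog_arm:
  plan:
    - {"translation": [0, 0, 0], "yaw": 0, "fingers": -1}
    - {"translation": [0, 0, 0], "yaw": 0, "fingers": -1}
    - {"translation": [0, 0, 0], "yaw": 0, "fingers": -1}

```text
clock: 5.52
tcp_pos: [0.4617, -0.4035, 0.0958]
orientation: [-0.0, 0.131, 0.991, -0.0]
wrist_force: [0.5, -0.1, 0.2]
gripper_width: 0.0048
finger_force: 0.0
```

```bash
python3 - <<'E'
from h import *
a,_=capture("wrist"); b,d=capture("side")
b=cv2.resize(b[250:420,180:360],None,fx=2.4,fy=2.4)
h=420; cv2.imwrite("pics/m.png",np.hstack([cv2.resize(a,(400,300)),cv2.resize(b,(318,300))]))
W=cloud("side",d); print({q:[(np.round(r["at"]),np.round(np.nanmedian(W[r["pixels"]],0),3)) for r in spotter.outline_of(q,"side")] for q in("lid","pot")})
E
```

```text
{'lid': [(array([260., 404.]), array([ 0.429, -0.578,  0.016])), (array([282., 320.]), array([ 0.479, -0.428,  0.075]))], 'pot': [(array([270., 339.]), array([ 0.463, -0.448,  0.041])), (array([323., 149.]), array([0.665, 0.256, 0.022]))]}
```

View pics/m.png

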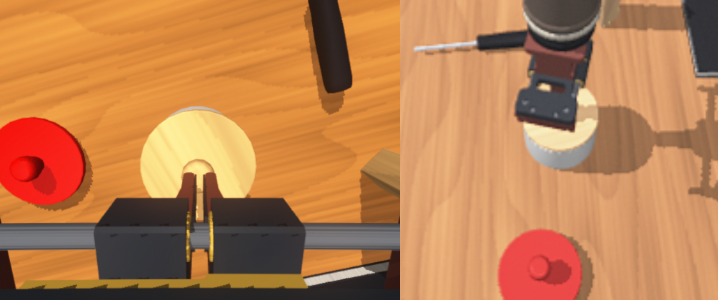

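```bash
python3 - <<'E'
from h import *
print(np.round(get_calibration("wrist")["T_tool_cam"],3))
C=cam("wrist"); p,R,psi,s=pose(); im,d=capture("wrist"); np.save("w2.npy",d)
W=cloud("wrist",d,C); T=(W-p)@R
for u,v in ((195,165),(197,160),(190,178),(208,178),(187,190),(213,190),(190,200),(160,160),(197,215)):
    c,r=int(u*1.4),int(v*1.4); print((u,v),"tool",np.round(T[r,c],4),"world",np.round(W[r,c],4))
print(s["gripper_width"],s["finger_force"],s["wrist_force"])
k=W.reshape(-1,3); k=k[(np.abs(k[:,0]-.462)<.06)&(np.abs(k[:,1]+.403)<.06)&(k[:,2]>.068)&(k[:,2]<.078)]
print("plate",len(k),cv2.minAreaRect((k[:,:2]*1000).astype(np.float32)))
E
```

```text
[[-0.001 -0.966 -0.259  0.07 ]
 [ 1.    -0.001  0.001  0.001]
 [-0.001 -0.259  0.966 -0.179]
 [ 0.     0.     0.     1.   ]]
(195, 165) tool [ 0.0117 -0.0026 -0.0015] world [ 0.4498 -0.4029  0.0973]
(197, 160) tool [ 0.0131 -0.0016  0.005 ] world [ 0.4487 -0.4016  0.0909]
(190, 178) tool [ 0.0114 -0.0054 -0.0289] world [ 0.4493 -0.4057  0.1248]
(208, 178) tool [ 0.011   0.0063 -0.0281] world [ 0.4527 -0.3945  0.1239]
(187, 190) tool [ 0.0113 -0.0068 -0.0478] world [ 0.4491 -0.4071  0.1437]
(213, 190) tool [ 0.0113  0.0085 -0.0478] world [ 0.4531 -0.3923  0.1436]
(190, 200) tool [ 0.0332 -0.0024 -0.1046] world [ 0.429  -0.3972  0.2005]
(160, 160) tool [ 0.0073 -0.0333  0.0236] world [ 0.446  -0.4337  0.0722]
(197, 215) tool [ 0.0316 -0.0002 -0.1116] world [ 0.4311 -0.3955  0.2075]
0.0005529344080694618 0.0 [0.15423454 1.10396632 0.13910477]
plate 14462 ((459.0947265625, -401.50439453125), (100.84317016601562, 94.26824951171875), 46.59082794189453)
```

```bash
python3 - <<'E'
from h import *
C=cam("wrist"); p,R,psi,s=pose(); d=np.load("w2.npy"); im=cv2.imread("pics/m.png")
T=(cloud("wrist",d,C)-p)@R
for c in (262,268,288,293):
    print(c,[(r,*np.round(T[r,c]*1000).astype(int)) for r in range(222,262,3)])
im,_=capture("wrist"); cv2.imwrite("pics/w3.png",cv2.resize(im[190:290,210:350],None,fx=5,fy=5,interpolation=cv2.INTER_CUBIC))
print(pose()[3])
E
```

```text
262 [(222, np.int64(9), np.int64(-10), np.int64(21)), (225, np.int64(7), np.int64(-10), np.int64(24)), (228, np.int64(10), np.int64(-9), np.int64(8)), (231, np.int64(10), np.int64(-9), np.int64(3)), (234, np.int64(9), np.int64(-9), np.int64(0)), (237, np.int64(7), np.int64(-9), np.int64(-1)), (240, np.int64(6), np.int64(-9), np.int64(-3)), (243, np.int64(11), np.int64(-8), np.int64(-20)), (246, np.int64(11), np.int64(-7), np.int64(-24)), (249, np.int64(11), np.int64(-7), np.int64(-28)), (252, np.int64(11), np.int64(-7), np.int64(-31)), (255, np.int64(11), np.int64(-7), np.int64(-35)), (258, np.int64(12), np.int64(-7), np.int64(-41)), (261, np.int64(11), np.int64(-7), np.int64(-42))]
268 [(222, np.int64(9), np.int64(-6), np.int64(22)), (225, np.int64(12), np.int64(-6), np.int64(7)), (228, np.int64(12), np.int64(-5), np.int64(2)), (231, np.int64(11), np.int64(-5), np.int64(-1)), (234, np.int64(9), np.int64(-5), np.int64(-1)), (237, np.int64(8), np.int64(-5), np.int64(-2)), (240, np.int64(6), np.int64(-5), np.int64(-2)), (243, np.int64(11), np.int64(-5), np.int64(-20)), (246, np.int64(1
[... 1671 characters left out ...]
5637144,  0.54559272,  0.53812818,  1.76538559, -0.33976881,
        0.92424721,  2.24698657]), 'joint_vel': array([-0.0005871 ,  0.00106143,  0.00042341,  0.00083972, -0.00014785,
        0.00039628,  0.00065816]), 'joint_efforts': array([ 2.88718093e-04, -5.73884726e+01,  9.33082223e+00, -2.41413689e+01,
        5.77493955e-02,  4.95301955e-02, -2.68606846e-05]), 'tcp_pos': array([ 0.46173857, -0.40342017,  0.09580644]), 'orientation': array([-9.66434323e-07,  1.30527593e-01,  9.91444677e-01,  2.58900052e-05]), 'wrist_force': array([-0.25871272, -1.19942045,  0.4524573 ]), 'moment': array([-0.04227479, -0.04586384, -0.00212764]), 'finger_force': 0.0, 'gripper_width': 0.0005712371600402587}
```

View pics/w3.png

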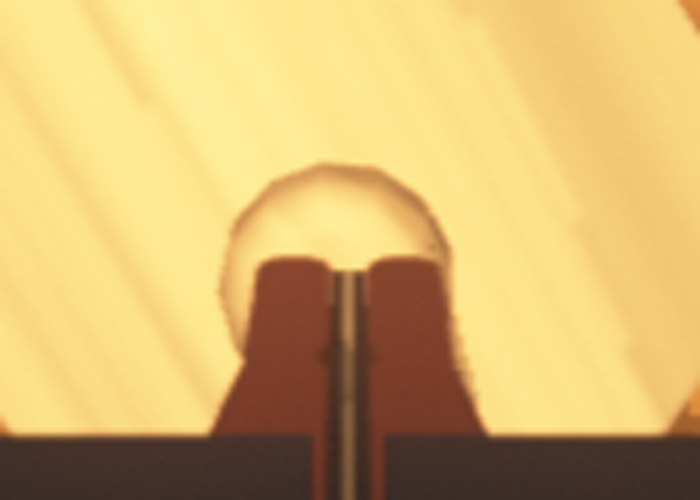

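The enlarged crop shows the fingers closed above the knob at (340,210). Their tips are about 19 mm behind the reported TCP, not ahead of it, so they never reached the knob. I'll open them and check again.

Call:
jog_arm:
  plan:
    - {"translation": [0, 0, 0], "yaw": 0, "fingers": 0.2}
    - {"translation": [0, 0, 0], "yaw": 0, "fingers": 0.2}
    - {"translation": [0, 0, 0], "yaw": 0, "fingers": 0.2}
    - {"translation": [0, 0, 0], "yaw": 0, "fingers": 0.2}
    - {"translation": [0, 0, 0], "yaw": 0, "fingers": 0.2}
    - {"translation": [0, 0, 0], "yaw": 0, "fingers": 0.2}
    - {"translation": [0, 0, 0], "yaw": 0, "fingers": 0.2}
    - {"translation": [0, 0, 0], "yaw": 0, "fingers": 0.2}
    - {"translation": [0, 0, 0], "yaw": 0, "fingers": 0.2}

```text
clock: 6.57
tcp_pos: [0.4618, -0.4035, 0.0959]
orientation: [0.0, 0.131, 0.991, -0.0]
wrist_force: [-0.2, -0.3, 0.1]
gripper_width: 0.0523
finger_force: 0.0
```

```bash
python3 - <<'E'
from h import *
C=cam("wrist"); p,R,psi,s=pose(); im,d=capture("wrist"); print(s["gripper_width"])
T=((cloud("wrist",d,C)-p)@R).reshape(-1,3)*1000
m=(T[:,0]>-14)&(T[:,0]<16)&(np.abs(T[:,1])<70)&(T[:,2]<-8)
f=T[m]
for sgn in(-1,1):
    g=f[f[:,1]*sgn>0]; tip=g[g[:,2]>np.percentile(g[:,2],99.5)-12]
    print("tip z max",g[:,2].max(),"tip range y",tip[:,1].min(),tip[:,1].max(),"x",tip[:,0].min(),tip[:,0].max())
E
```

```text
0.05232659666309552
tip z max -16.56695428543109 tip range y -33.878105336458745 -24.870518782961387 x -10.278330517155457 11.62352166975431
tip z max -16.4117045270594 tip range y 26.799715364867225 35.900093095943895 x -10.700101843189602 11.742457736511305
```

Call:
jog_arm:
  plan:
    - {"translation": [0, 0, 0.2], "yaw": 0, "fingers": 0.2}
    - {"translation": [0, 0, 0.3], "yaw": 0, "fingers": 0.2}
    - {"translation": [0, 0, 0.2], "yaw": 0, "fingers": 0.2}
    - {"translation": [0, 0, 0.12], "yaw": 0, "fingers": 0.2}
    - {"translation": [0, 0, 0.08], "yaw": 0, "fingers": 0.2}
    - {"translation": [0, 0, 0], "yaw": 0, "fingers": -1}
    - {"translation": [0, 0, 0], "yaw": 0, "fingers": -1}
    - {"translation": [0, 0, 0], "yaw": 0, "fingers": -1}
    - {"translation": [0, 0, 0], "yaw": 0, "fingers": -1}
    - {"translation": [0, 0, 0], "yaw": 0, "fingers": -1}
  force: 20

```text
clock: 7.45
tcp_pos: [0.4619, -0.4037, 0.0603]
orientation: [0.0, 0.131, 0.991, -0.0]
wrist_force: [0.1, -0.5, -0.1]
gripper_width: 0.0256
finger_force: 20.0
```

Call:
jog_arm:
  plan:
    - {"translation": [0, 0, -0.1], "yaw": 0, "fingers": -1}
    - {"translation": [0, 0, -0.3], "yaw": 0, "fingers": -1}
    - {"translation": [0, 0, -0.5], "yaw": 0, "fingers": -1}
    - {"translation": [0, 0, -0.5], "yaw": 0, "fingers": -1}
    - {"translation": [-0.3, 0.05, -0.3], "yaw": 0, "fingers": -1}
    - {"translation": [-0.6, 0.08, 0], "yaw": 0, "fingers": -1}
    - {"translation": [-0.7, 0.08, 0], "yaw": 0, "fingers": -1}
    - {"translation": [-0.7, 0.08, 0], "yaw": 0, "fingers": -1}
    - {"translation": [-0.6, 0.08, 0], "yaw": 0, "fingers": -1}
    - {"translation": [-0.3, 0.05, 0], "yaw": 0, "fingers": -1}

```text
clock: 8.28
tcp_pos: [0.5931, -0.4195, 0.1287]
orientation: [0.001, 0.129, 0.992, -0.0]
wrist_force: [0.2, 0.9, -0.8]
gripper_width: 0.0256
finger_force: 20.0
```

```bash
python3 - <<'E'
from h import *
go([.59,-.42,.0013])
for n in ("scene","side"):
    im,d=capture(n); W=cloud(n,d)
    for q in("lid","pot"):
        for r in spotter.outline_of(q,n):
            p=W[r["pixels"]]; print(n,q,round(r["conf"],2),np.round(r["at"]),np.round(np.nanmedian(p,0),3),np.round(np.nanpercentile(p,2,axis=0),3),np.round(np.nanpercentile(p,98,axis=0),3))
print(pose()[3]["gripper_width"])
E
```

```text
tcp [ 0.5931 -0.4195  0.1287] psi 75.15 q7 2.13 t 8.28 F [ 0.16  0.86 -0.84] | units to goal [ 0.077 -0.033  3.184]
scene lid 0.91 [178. 180.] [ 0.608 -0.404  0.142] [ 0.552 -0.565  0.003] [ 0.643 -0.369  0.163]
scene lid 0.7 [190. 150.] [ 0.407 -0.572  0.015] [ 0.386 -0.619  0.007] [ 0.437 -0.536  0.043]
scene lid 0.37 [339. 274.] [0.515 0.205 0.055] [0.488 0.073 0.018] [0.532 0.38  0.065]
scene pot 0.88 [212. 172.] [ 0.458 -0.411  0.035] [ 0.416 -0.452  0.003] [ 0.511 -0.355  0.067]
side lid 0.93 [314. 310.] [ 0.558 -0.437  0.143] [ 0.54  -0.469  0.13 ] [ 0.606 -0.376  0.147]
side lid 0.57 [259. 403.] [ 0.429 -0.578  0.016] [ 0.383 -0.609  0.012] [ 0.474 -0.535  0.042]
side pot 0.73 [270. 324.] [ 0.461 -0.394  0.025] [ 0.416 -0.453  0.005] [ 0.506 -0.358  0.068]
0.02586697948288617
```

Call:
jog_arm:
  plan:
    - {"translation": [0, 0, 0.3], "yaw": 0, "fingers": -1}
    - {"translation": [0, 0, 0.5], "yaw": 0, "fingers": -1}
    - {"translation": [0, 0, 0.6], "yaw": 0, "fingers": -1}
    - {"translation": [0, 0, 0.6], "yaw": 0, "fingers": -1}
    - {"translation": [0, 0, 0.5], "yaw": 0, "fingers": -1}
    - {"translation": [0, 0, 0.3], "yaw": 0, "fingers": -1}
    - {"translation": [0, 0, 0.2], "yaw": 0, "fingers": -1}
    - {"translation": [0, 0, 0.05], "yaw": 0, "fingers": -1}
    - {"translation": [0, 0, 0.04], "yaw": 0, "fingers": -1}
    - {"translation": [0, 0, 0], "yaw": 0, "fingers": -1}

```text
clock: 9.42
tcp_pos: [0.5901, -0.4208, 0.0051]
orientation: [0.001, 0.131, 0.991, -0.0]
wrist_force: [0.1, -0.3, -0.6]
gripper_width: 0.0258
finger_force: 20.0
```

Call:
jog_arm:
  plan:
    - {"translation": [0, 0, 0.02], "yaw": 0, "fingers": -1}
    - {"translation": [0, 0, 0.02], "yaw": 0, "fingers": -1}
    - {"translation": [0, 0, 0.02], "yaw": 0, "fingers": -1}
    - {"translation": [0, 0, 0.02], "yaw": 0, "fingers": -1}
    - {"translation": [0, 0, 0.01], "yaw": 0, "fingers": -1}
    - {"translation": [0, 0, 0], "yaw": 0, "fingers": -1}

```text
clock: 9.92
tcp_pos: [0.59, -0.4204, 0.0012]
orientation: [0.0, 0.13, 0.991, 0.0]
wrist_force: [-0.6, 0.7, 4.5]
gripper_width: 0.0258
finger_force: 20.0
```

Call:
jog_arm:
  plan:
    - {"translation": [0, 0, 0], "yaw": 0, "fingers": 0.1}
    - {"translation": [0, 0, 0], "yaw": 0, "fingers": 0.1}
    - {"translation": [0, 0, 0], "yaw": 0, "fingers": 0.3}
    - {"translation": [0, 0, 0], "yaw": 0, "fingers": 0.3}
    - {"translation": [0, 0, 0], "yaw": 0, "fingers": 0.3}
    - {"translation": [0, 0, 0], "yaw": 0, "fingers": 0.3}
    - {"translation": [0, 0, -0.3], "yaw": 0, "fingers": 0.3}
    - {"translation": [0, 0, -0.5], "yaw": 0, "fingers": 0.3}
    - {"translation": [0, 0, -0.8], "yaw": 0, "fingers": 0.3}
    - {"translation": [0, 0, -0.9], "yaw": 0, "fingers": 0.3}

```text
clock: 10.75
tcp_pos: [0.5888, -0.4197, 0.1009]
orientation: [-0.001, 0.131, 0.991, 0.001]
wrist_force: [0.7, 0.8, -1.0]
gripper_width: 0.0568
finger_force: 0.0
```

Call:
jog_arm:
  plan:
    - {"translation": [0, 0, -0.9], "yaw": 0, "fingers": 0.6}
    - {"translation": [0, 0, -0.9], "yaw": 0, "fingers": 0.6}
    - {"translation": [0, 0, -0.3], "yaw": 0, "fingers": 0.6}
    - {"translation": [0, 0, 0], "yaw": 0, "fingers": 0.6}

```text
clock: 11.08
tcp_pos: [0.5912, -0.4221, 0.1904]
orientation: [0.004, 0.131, 0.991, -0.002]
wrist_force: [0.8, -1.1, -0.1]
gripper_width: 0.0699
finger_force: 0.0
```

```bash
python3 - <<'E'
from h import *
go([.59,-.42,.2])
C=cam("wrist"); im,d=capture("wrist"); cv2.imwrite("pics/w4.png",im); W=cloud("wrist",d,C).reshape(-1,3)
k=W[(np.abs(W[:,0]-.59)<.07)&(np.abs(W[:,1]+.42)<.07)&(W[:,2]>.005)]
for a,b in((.008,.02),(.03,.05)):
    p=k[(k[:,2]>a)&(k[:,2]<b)]; print(len(p),cv2.minAreaRect((p[:,:2]*1000).astype(np.float32)),np.median(p[:,2]))
im,d=capture("side"); W=cloud("side",d).reshape(-1,3); W=W[~np.isnan(W[:,0])]
im2,d2=capture("scene"); W2=cloud("scene",d2).reshape(-1,3); W2=W2[~np.isnan(W2[:,0])]
for n,V in(("side",W),("scene",W2)):
    s=V[(np.abs(V[:,0]-.54)<.04)&(np.abs(V[:,1]+.2)<.05)]
    for a,b in((.02,.1),(.124,.138)):
        p=s[(s[:,2]>a)&(s[:,2]<b)]; print(n,a,len(p),cv2.minAreaRect((p[:,:2]*1000).astype(np.float32)))
E
```

```text
tcp [ 0.5912 -0.4221  0.1904] psi 74.99 q7 2.11 t 11.08 F [ 0.83 -1.07 -0.14] | units to goal [ 0.04   0.042 -0.242]
6547 ((590.3888549804688, -418.8441162109375), (100.22023010253906, 100.69740295410156), 73.20307159423828) 0.013762802540362417
558 ((589.5834350585938, -419.2162780761719), (25.856128692626953, 25.435787200927734), 74.95246124267578) 0.03913275543027049
side 0.02 301 ((537.7965698242188, -215.18243408203125), (26.880868911743164, 48.12322998046875), 81.6430435180664)
side 0.124 155 ((539.005615234375, -202.69189453125), (37.07801055908203, 35.06888198852539), 34.946441650390625)
scene 0.02 155 ((542.1846313476562, -200.50830078125), (38.634361267089844, 35.4589729309082), 38.297306060791016)
scene 0.124 80 ((541.2022094726562, -202.8871612548828), (38.51112747192383, 33.770164489746094), 39.68986129760742)
```

Call:
jog_arm:
  plan:
    - {"translation": [0.4, 0.75, -0.2], "yaw": 0, "fingers": 0.8}
    - {"translation": [0.45, 0.84, 0], "yaw": 0, "fingers": 0.8}
    - {"translation": [0.45, 0.84, 0], "yaw": 0, "fingers": 0.8}
    - {"translation": [0.45, 0.84, 0], "yaw": 0, "fingers": 0.8}
    - {"translation": [0.45, 0.84, 0], "yaw": 0, "fingers": 0.8}
    - {"translation": [0.45, 0.84, 0], "yaw": 0, "fingers": 0.8}
    - {"translation": [0, 0, 0], "yaw": 0.9, "fingers": 0.8}
    - {"translation": [0, 0, 0], "yaw": 0.9, "fingers": 0.8}
    - {"translation": [0, 0, 0], "yaw": 0.9, "fingers": 0.8}
    - {"translation": [0, 0, 0], "yaw": 0.9, "fingers": 0.8}

```text
clock: 12.07
tcp_pos: [0.5376, -0.2007, 0.191]
orientation: [-0.001, 0.316, 0.949, -0.0]
wrist_force: [-0.1, -0.0, -1.0]
gripper_width: 0.0792
finger_force: 0.0
```

Call:
jog_arm:
  plan:
    - {"translation": [0, 0, 0], "yaw": 0.9, "fingers": 0.8}
    - {"translation": [0, 0, 0], "yaw": 0.9, "fingers": 0.8}
    - {"translation": [0, 0, 0], "yaw": 0.9, "fingers": 0.8}
    - {"translation": [0, 0, 0], "yaw": 0, "fingers": 0.8}
    - {"translation": [0, 0, 0], "yaw": 0, "fingers": 0.8}

```text
clock: 12.48
tcp_pos: [0.5379, -0.2012, 0.1913]
orientation: [-0.001, 0.443, 0.896, -0.001]
wrist_force: [0.7, 0.1, 0.6]
gripper_width: 0.0788
finger_force: 0.0
```

```bash
python3 - <<'E'
from h import *
C=cam("wrist"); p,R,psi,s=pose(); im,d=capture("wrist"); cv2.imwrite("pics/w5.png",im); W=cloud("wrist",d,C).reshape(-1,3); W=W[~np.isnan(W[:,0])]
k=W[(np.abs(W[:,0]-.54)<.035)&(np.abs(W[:,1]+.202)<.035)]
q=k[(k[:,2]>.12)&(k[:,2]<.138)]; r=cv2.minAreaRect((q[:,:2]*1000).astype(np.float32)); print(len(q),r,np.median(q[:,2]))
q=q[q[:,2]<.128]; print("shoulder",len(q),cv2.minAreaRect((q[:,:2]*1000).astype(np.float32)))
q=k[(k[:,2]>.01)&(k[:,2]<.12)]; print("sides",len(q),cv2.minAreaRect((q[:,:2]*1000).astype(np.float32)) if len(q)>3 else 0)
go([r[0][0]/1000,r[0][1]/1000,.052])
T=((cloud("wrist",d,C)-p)@R).reshape(-1,3)*1000
f=T[(np.abs(T[:,0])<16)&(np.abs(T[:,1])<70)&(np.abs(T[:,1])>28)&(T[:,2]<-8)&(T[:,2]>-40)]
for g in(-1,1):
    h=f[f[:,1]*g>0]; print(len(h),np.percentile(h[:,1],[1,99]),np.percentile(h[:,0],[1,99]),h[:,2].max())
E
```

```text
2134 ((540.7133178710938, -202.7438201904297), (34.580352783203125, 35.133968353271484), 36.578407287597656) 0.12659572075946135
shoulder 1180 ((540.7133178710938, -202.7438201904297), (34.580352783203125, 35.133968353271484), 36.578407287597656)
sides 882 ((530.7328491210938, -189.19358825683594), (34.77988815307617, 1.6154413223266602), 35.734710693359375)
tcp [ 0.538  -0.2013  0.1916] psi 37.4 q7 1.21 t 12.53 F [ 0.8   0.04 -0.09] | units to goal [-0.074  0.037  3.49 ]
887 [-47.59901375 -38.2763829 ] [-9.04786755 12.2283345 ] -16.336351323238404
845 [39.9873113  48.83971478] [-8.83157314 12.12158665] -16.628814007382896
```

Call:
jog_arm:
  plan:
    - {"translation": [-0.1, 0.02, 0], "yaw": 0.16, "fingers": 0.8}
    - {"translation": [0, 0, 0.4], "yaw": 0, "fingers": 0.8}
    - {"translation": [0, 0, 0.7], "yaw": 0, "fingers": 0.8}
    - {"translation": [0, 0, 0.7], "yaw": 0, "fingers": 0.8}
    - {"translation": [0, 0, 0.7], "yaw": 0, "fingers": 0.8}
    - {"translation": [0, 0, 0.5], "yaw": 0, "fingers": 0.8}
    - {"translation": [0, 0, 0.3], "yaw": 0, "fingers": 0.8}
    - {"translation": [0, 0, 0.18], "yaw": 0, "fingers": 0.8}
    - {"translation": [0, 0, 0], "yaw": 0, "fingers": 0.8}
    - {"translation": [0, 0, 0], "yaw": 0, "fingers": 0.3}

```text
clock: 13.37
tcp_pos: [0.5421, -0.2048, 0.054]
orientation: [0.0, 0.452, 0.892, 0.0]
wrist_force: [-0.2, 0.7, -0.0]
gripper_width: 0.075
finger_force: 0.0
```

Call:
jog_arm:
  plan:
    - {"translation": [0, 0, 0], "yaw": 0, "fingers": -1}
    - {"translation": [0, 0, 0], "yaw": 0, "fingers": -1}
    - {"translation": [0, 0, 0], "yaw": 0, "fingers": -1}
    - {"translation": [0, 0, 0], "yaw": 0, "fingers": -1}
    - {"translation": [0, 0, 0], "yaw": 0, "fingers": -1}
    - {"translation": [0, 0, 0], "yaw": 0, "fingers": -1}
    - {"translation": [0, 0, 0], "yaw": 0, "fingers": -1}
    - {"translation": [0, 0, 0], "yaw": 0, "fingers": -1}
  force: 30

```text
clock: 14.03
tcp_pos: [0.5417, -0.2043, 0.0536]
orientation: [0.0, 0.452, 0.892, 0.0]
wrist_force: [-1.6, -0.3, 1.7]
gripper_width: 0.0351
finger_force: 30.0
```

Call:
jog_arm:
  plan:
    - {"translation": [0, 0, -0.2], "yaw": 0, "fingers": -1}
    - {"translation": [0, 0, -0.5], "yaw": 0, "fingers": -1}
    - {"translation": [0, 0, -0.7], "yaw": 0, "fingers": -1}
    - {"translation": [0, 0, -0.6], "yaw": 0, "fingers": -1}
    - {"translation": [0.3, 0.2, -0.25], "yaw": 0, "fingers": -1}
    - {"translation": [0.7, 0.48, 0], "yaw": 0, "fingers": -1}
    - {"translation": [0.78, 0.52, 0], "yaw": 0, "fingers": -1}
    - {"translation": [0.78, 0.52, 0], "yaw": 0, "fingers": -1}
    - {"translation": [0.78, 0.52, 0], "yaw": 0, "fingers": -1}
    - {"translation": [0.78, 0.52, 0], "yaw": 0, "fingers": -1}

```text
clock: 14.87
tcp_pos: [0.5327, -0.0046, 0.1439]
orientation: [0.0, 0.452, 0.892, 0.0]
wrist_force: [0.8, 1.3, -2.1]
gripper_width: 0.0349
finger_force: 30.0
```

Call:
jog_arm:
  plan:
    - {"translation": [0.78, 0.52, 0], "yaw": 0, "fingers": -1}
    - {"translation": [0.7, 0.48, 0], "yaw": 0, "fingers": -1}
    - {"translation": [0.61, 0.42, 0], "yaw": -0.5, "fingers": -1}
    - {"translation": [0, 0, 0], "yaw": -1, "fingers": -1}
    - {"translation": [0, 0, 0], "yaw": -1, "fingers": -1}
    - {"translation": [0, 0, 0], "yaw": -1, "fingers": -1}
    - {"translation": [0, 0, 0], "yaw": -1, "fingers": -1}
    - {"translation": [0, 0, 0], "yaw": -1, "fingers": -1}
    - {"translation": [0, 0, 0], "yaw": -1, "fingers": -1}
    - {"translation": [0, 0, 0], "yaw": -1, "fingers": -1}

```text
clock: 15.7
tcp_pos: [0.5294, 0.0946, 0.1437]
orientation: [-0.0, 0.074, 0.997, -0.0]
wrist_force: [0.0, 0.2, -1.7]
gripper_width: 0.0346
finger_force: 30.0
```

Call:
jog_arm:
  plan:
    - {"translation": [0, 0, 0], "yaw": -0.3, "fingers": -1}
    - {"translation": [0, 0, 0], "yaw": 0, "fingers": -1}
    - {"translation": [0, 0, 0], "yaw": 0, "fingers": -1}

```text
clock: 15.95
tcp_pos: [0.5296, 0.0946, 0.1437]
orientation: [-0.0, 0.062, 0.998, -0.0]
wrist_force: [0.0, -0.1, -1.7]
gripper_width: 0.0349
finger_force: 30.0
```

```bash
cat > look.py <<'E'
from h import *
a=np.radians(-7.0); RS=np.array([[np.cos(a),-np.sin(a)],[np.sin(a),np.cos(a)]]); 
def rect(q): r=cv2.minAreaRect((q[:,:2]*1000).astype(np.float32)); return len(q),np.round(r[0],1),np.round(r[1],1),round(r[2],1)
p,R,psi,s=pose(); go([.521,.088,p[2]]); print("w",s["gripper_width"])
for n in("scene","side","wrist"):
    C=cam(n); im,d=capture(n); cv2.imwrite(f"pics/p_{n}.png",im); W=cloud(n,d,C).reshape(-1,3); W=W[~np.isnan(W[:,0])]
    # leg region in gripper: within 30mm of tcp, below fingertips
    zt=p[2]+.0175
    k=W[(np.hypot(W[:,0]-p[0],W[:,1]-p[1])<.032)&(W[:,2]<zt-.004)&(W[:,2]>max(.064,zt-.068))]
    if len(k)>5: print(n,"leg",rect(k),"zmin",k[:,2].min()); np.save(f"leg_{n}.npy",k)
    r=W[(W[:,0]>.45)&(W[:,0]<.8)&(W[:,1]>-.02)&(W[:,1]<.42)&(W[:,2]>.054)&(W[:,2]<.064)]
    r=r[np.hypot(r[:,0]-p[0],r[:,1]-p[1])>.03]
    L=(r[:,:2]-[.621,.211])@RS   # stool frame
    i=L[(np.abs(L[:,0])<.07)&(L[:,1]<-.14)]; j=L[(np.abs(L[:,1])<.09)&(L[:,0]<-.09)]
    for nm,c,v in(("end y",i,1),("long x",j,0)):
        if len(c)>10: print(n,nm,len(c),np.round(np.percentile(c[:,v],[2,98])*1000,1), "tilt deg",np.round(np.degrees(np.polyfit(c[:,1-v],c[:,v],1)[0]),2))
E
python3 look.py
```

```text
tcp [0.5296 0.0946 0.1437] psi 82.93 q7 1.37 t 15.95 F [ 0.01 -0.06 -1.7 ] | units to goal [ 0.192 -0.189  0.   ]
w 0.034888041584583696
scene leg (162, array([537.1, 104.6]), array([28.3, 48.8]), 40.0) zmin 0.09362012197092666
scene end y 158 [-169.  -150.5] tilt deg 0.81
scene long x 298 [-120.3  -99.3] tilt deg -1.06
side leg (175, array([527.1,  81.5]), array([12.8, 34.2]), 87.1) zmin 0.09342219365835876
side end y 222 [-171.3 -151. ] tilt deg 0.32
side long x 90 [-119.7 -102.5] tilt deg -0.55
wrist leg (1631, array([511.9,  97.9]), array([34.8,  1.8]), 82.8) zmin 0.09319180838251537
wrist end y 630 [-169.8 -142.2] tilt deg 2.93
wrist long x 5599 [-119.2 -101.9] tilt deg 0.12
```

Call:
jog_arm:
  plan:
    - {"translation": [0, 0, 0.3], "yaw": 0, "fingers": -1}
    - {"translation": [0, 0, 0.5], "yaw": 0, "fingers": -1}
    - {"translation": [0, 0, 0.4], "yaw": 0, "fingers": -1}
    - {"translation": [0, 0, 0.3], "yaw": 0, "fingers": -1}
    - {"translation": [0, 0, 0.2], "yaw": 0, "fingers": -1}
    - {"translation": [0, 0, 0.1], "yaw": 0, "fingers": -1}
    - {"translation": [0, 0, 0], "yaw": 0, "fingers": -1}
    - {"translation": [0, 0, 0], "yaw": 0, "fingers": -1}

```text
clock: 16.77
tcp_pos: [0.5299, 0.0949, 0.0718]
orientation: [0.0, 0.061, 0.998, 0.0]
wrist_force: [0.7, 0.5, -1.2]
gripper_width: 0.0351
finger_force: 30.0
```

```bash
python3 look.py | grep -v rail; python3 - <<'E'
import cv2,numpy as np
a=cv2.imread("pics/p_wrist.png"); b=cv2.imread("pics/p_scene.png")[180:360,220:420]
cv2.imwrite("pics/v.png",np.hstack([cv2.resize(a,(400,300)),cv2.resize(b,(333,300),interpolation=cv2.INTER_CUBIC)]))
E
```

```text
tcp [0.5299 0.0949 0.0718] psi 83.03 q7 1.43 t 16.77 F [ 0.65  0.51 -1.19] | units to goal [ 0.201 -0.197 -0.   ]
w 0.035061336505360724
scene leg (46, array([538.8,  94.7]), array([26.8, 52.4]), 14.2) zmin 0.06404902331496111
scene end y 155 [-168.9 -150.7] tilt deg 0.03
scene long x 280 [-119.1  -99.4] tilt deg -1.32
side leg (58, array([520.6,  83.1]), array([17.9, 51.7]), 56.9) zmin 0.06418695173217583
side end y 215 [-171.3 -151.5] tilt deg -0.05
side long x 21 [-120.3 -102.3] tilt deg -2.81
wrist leg (713, array([512.2,  98.1]), array([34.5,  1.4]), 82.6) zmin 0.06402678704043153
wrist end y 849 [-169.4 -152.6] tilt deg 5.28
wrist long x 6942 [-119.3 -102.1] tilt deg 0.2
```

View pics/v.png

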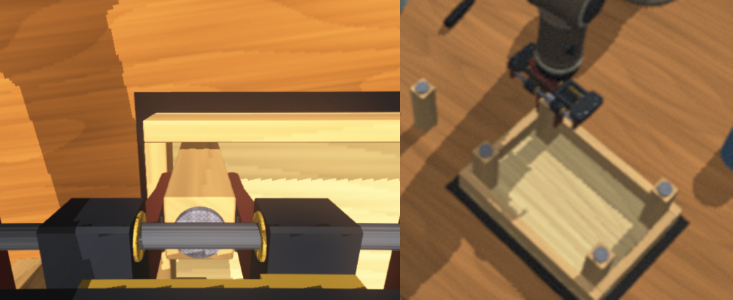

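The picture shows the leg at (205,190) held upright inside the corner. The long rail is at (270,130) and the end rail at (155,170), both with a gap. I'll now creep down to the seat board.

Call:
jog_arm:
  plan:
    - {"translation": [0, 0, 0.02], "yaw": 0, "fingers": -1}
    - {"translation": [0, 0, 0.02], "yaw": 0, "fingers": -1}
    - {"translation": [0, 0, 0.02], "yaw": 0, "fingers": -1}
    - {"translation": [0, 0, 0], "yaw": 0, "fingers": -1}
    - {"translation": [0, 0, 0], "yaw": 0, "fingers": -1}

```text
clock: 17.33
tcp_pos: [0.5296, 0.0948, 0.069]
orientation: [-0.0, 0.061, 0.998, 0.0]
wrist_force: [0.1, -0.5, -1.7]
gripper_width: 0.0345
finger_force: 30.0
```

Call:
jog_arm:
  plan:
    - {"translation": [0, 0, 0.01], "yaw": 0, "fingers": -1}
    - {"translation": [0, 0, 0], "yaw": 0, "fingers": -1}

```text
clock: 17.5
tcp_pos: [0.5296, 0.0948, 0.0686]
orientation: [-0.0, 0.061, 0.998, 0.0]
wrist_force: [-0.1, -0.1, -1.6]
gripper_width: 0.035
finger_force: 30.0
```

Call:
jog_arm:
  plan:
    - {"translation": [0, 0, 0.01], "yaw": 0, "fingers": -1}
    - {"translation": [0, 0, 0], "yaw": 0, "fingers": -1}

```text
clock: 17.67
tcp_pos: [0.5297, 0.0948, 0.0686]
orientation: [-0.0, 0.061, 0.998, 0.0]
wrist_force: [-2.2, 0.3, 4.1]
gripper_width: 0.0348
finger_force: 30.0
```

Call:
jog_arm:
  plan:
    - {"translation": [0, 0, -0.005], "yaw": 0, "fingers": -1}
    - {"translation": [0.03, 0, 0], "yaw": 0, "fingers": -1}
    - {"translation": [0.04, 0, 0], "yaw": 0, "fingers": -1}
    - {"translation": [0.03, 0, 0], "yaw": 0, "fingers": -1}
    - {"translation": [0.02, 0, 0], "yaw": 0, "fingers": -1}
    - {"translation": [0.01, 0, 0], "yaw": 0, "fingers": -1}
    - {"translation": [0, 0, 0], "yaw": 0, "fingers": -1}

```text
clock: 18.25
tcp_pos: [0.5246, 0.0955, 0.0685]
orientation: [0.0, 0.061, 0.998, 0.0]
wrist_force: [0.7, -0.1, 1.0]
gripper_width: 0.0356
finger_force: 30.0
```

Call:
jog_arm:
  plan:
    - {"translation": [0.01, 0, 0], "yaw": 0, "fingers": -1}
    - {"translation": [0.01, 0, 0], "yaw": 0, "fingers": -1}
    - {"translation": [0, 0, 0], "yaw": 0, "fingers": -1}

```text
clock: 18.5
tcp_pos: [0.5239, 0.0956, 0.0685]
orientation: [0.0, 0.061, 0.998, 0.0]
wrist_force: [1.6, 0.0, 0.7]
gripper_width: 0.0347
finger_force: 30.0
```

Call:
jog_arm:
  plan:
    - {"translation": [0.01, 0, 0], "yaw": 0, "fingers": -1}
    - {"translation": [0.01, 0, 0], "yaw": 0, "fingers": -1}
    - {"translation": [0, 0, 0], "yaw": 0, "fingers": -1}

```text
clock: 18.75
tcp_pos: [0.5232, 0.0956, 0.0685]
orientation: [0.0, 0.061, 0.998, 0.0]
wrist_force: [2.6, -0.2, 1.0]
gripper_width: 0.0348
finger_force: 30.0
```

Call:
jog_arm:
  plan:
    - {"translation": [0.01, 0, 0], "yaw": 0, "fingers": -1}
    - {"translation": [0, 0, 0], "yaw": 0, "fingers": -1}

```text
clock: 18.92
tcp_pos: [0.5231, 0.0957, 0.0685]
orientation: [0.001, 0.061, 0.998, 0.0]
wrist_force: [4.5, -0.1, -1.2]
gripper_width: 0.0348
finger_force: 30.0
```

Call:
jog_arm:
  plan:
    - {"translation": [0.01, 0, 0], "yaw": 0, "fingers": -1}
    - {"translation": [0, 0, 0], "yaw": 0, "fingers": -1}

```text
clock: 19.08
tcp_pos: [0.5231, 0.0956, 0.0686]
orientation: [0.001, 0.061, 0.998, 0.0]
wrist_force: [5.5, -1.0, -3.1]
gripper_width: 0.0349
finger_force: 30.0
```

Call:
jog_arm:
  plan:
    - {"translation": [0.01, 0, 0], "yaw": 0, "fingers": -1}
    - {"translation": [0, 0, 0], "yaw": 0, "fingers": -1}

```text
clock: 19.25
tcp_pos: [0.5231, 0.0956, 0.0686]
orientation: [0.001, 0.061, 0.998, 0.0]
wrist_force: [6.7, 0.2, -4.5]
gripper_width: 0.0348
finger_force: 30.0
```

Call:
jog_arm:
  plan:
    - {"translation": [-0.035, 0, 0], "yaw": 0, "fingers": -1}
    - {"translation": [0, -0.03, 0], "yaw": 0, "fingers": -1}
    - {"translation": [0, -0.04, 0], "yaw": 0, "fingers": -1}
    - {"translation": [0, -0.04, 0], "yaw": 0, "fingers": -1}
    - {"translation": [0, -0.03, 0], "yaw": 0, "fingers": -1}
    - {"translation": [0, -0.02, 0], "yaw": 0, "fingers": -1}
    - {"translation": [0, 0, 0], "yaw": 0, "fingers": -1}

```text
clock: 19.83
tcp_pos: [0.5224, 0.0892, 0.0685]
orientation: [0.0, 0.061, 0.998, 0.0]
wrist_force: [2.9, 2.5, 1.5]
gripper_width: 0.0348
finger_force: 30.0
```

Call:
jog_arm:
  plan:
    - {"translation": [0, -0.008, 0], "yaw": 0, "fingers": -1}
    - {"translation": [0, -0.008, 0], "yaw": 0, "fingers": -1}
    - {"translation": [0, 0, 0], "yaw": 0, "fingers": -1}

```text
clock: 20.08
tcp_pos: [0.5223, 0.0888, 0.0685]
orientation: [0.0, 0.061, 0.998, 0.0]
wrist_force: [3.6, 3.3, 1.9]
gripper_width: 0.035
finger_force: 30.0
```

Call:
jog_arm:
  plan:
    - {"translation": [0, -0.008, 0], "yaw": 0, "fingers": -1}
    - {"translation": [0, -0.008, 0], "yaw": 0, "fingers": -1}
    - {"translation": [0, 0, 0], "yaw": 0, "fingers": -1}

```text
clock: 20.33
tcp_pos: [0.5223, 0.0881, 0.0685]
orientation: [0.0, 0.061, 0.998, 0.0]
wrist_force: [3.0, 3.6, 1.2]
gripper_width: 0.035
finger_force: 30.0
```

Call:
jog_arm:
  plan:
    - {"translation": [-0.015, 0, -0.003], "yaw": 0, "fingers": -1}
    - {"translation": [0, -0.008, 0], "yaw": 0, "fingers": -1}
    - {"translation": [0, -0.008, 0], "yaw": 0, "fingers": -1}
    - {"translation": [0, 0, 0], "yaw": 0, "fingers": -1}

```text
clock: 20.67
tcp_pos: [0.5223, 0.0874, 0.0685]
orientation: [-0.0, 0.061, 0.998, 0.0]
wrist_force: [1.6, 3.7, 4.2]
gripper_width: 0.0352
finger_force: 30.0
```

Call:
jog_arm:
  plan:
    - {"translation": [0, -0.008, 0], "yaw": 0, "fingers": -1}
    - {"translation": [0, 0, 0], "yaw": 0, "fingers": -1}

```text
clock: 20.83
tcp_pos: [0.5223, 0.087, 0.0685]
orientation: [-0.0, 0.061, 0.998, 0.0]
wrist_force: [-0.2, 4.6, 5.1]
gripper_width: 0.0347
finger_force: 30.0
```

Call:
jog_arm:
  plan:
    - {"translation": [0, -0.008, 0], "yaw": 0, "fingers": -1}
    - {"translation": [0, 0, 0], "yaw": 0, "fingers": -1}

```text
clock: 21.0
tcp_pos: [0.5222, 0.0867, 0.0685]
orientation: [-0.0, 0.061, 0.998, 0.0]
wrist_force: [-0.1, 2.5, 5.4]
gripper_width: 0.0348
finger_force: 30.0
```

Call:
jog_arm:
  plan:
    - {"translation": [0, -0.008, 0], "yaw": 0, "fingers": -1}
    - {"translation": [0, 0, 0], "yaw": 0, "fingers": -1}

```text
clock: 21.17
tcp_pos: [0.5222, 0.0864, 0.0686]
orientation: [-0.0, 0.061, 0.998, 0.0]
wrist_force: [-0.5, 3.4, 5.5]
gripper_width: 0.0349
finger_force: 30.0
```

Call:
jog_arm:
  plan:
    - {"translation": [0, 0, -0.008], "yaw": 0, "fingers": -1}
    - {"translation": [0, -0.006, 0], "yaw": 0, "fingers": -1}
    - {"translation": [0, 0, 0], "yaw": 0, "fingers": -1}

```text
clock: 21.42
tcp_pos: [0.5222, 0.0864, 0.0686]
orientation: [-0.0, 0.061, 0.998, 0.0]
wrist_force: [1.4, 5.6, 1.2]
gripper_width: 0.0348
finger_force: 30.0
```

Call:
jog_arm:
  plan:
    - {"translation": [0, -0.006, 0], "yaw": 0, "fingers": -1}
    - {"translation": [0, 0, 0], "yaw": 0, "fingers": -1}

```text
clock: 21.58
tcp_pos: [0.5222, 0.0865, 0.0686]
orientation: [-0.0, 0.06, 0.998, 0.0]
wrist_force: [0.3, 4.6, 0.6]
gripper_width: 0.0354
finger_force: 30.0
```

Call:
jog_arm:
  plan:
    - {"translation": [0, -0.006, 0], "yaw": 0, "fingers": -1}
    - {"translation": [0, 0, 0], "yaw": 0, "fingers": -1}

```text
clock: 21.75
tcp_pos: [0.5222, 0.0864, 0.0686]
orientation: [-0.0, 0.06, 0.998, 0.0]
wrist_force: [1.5, 6.2, 0.6]
gripper_width: 0.0346
finger_force: 30.0
```

Call:
jog_arm:
  plan:
    - {"translation": [0, -0.006, 0], "yaw": 0, "fingers": -1}
    - {"translation": [0, 0, 0], "yaw": 0, "fingers": -1}

```text
clock: 21.92
tcp_pos: [0.5222, 0.0864, 0.0686]
orientation: [-0.0, 0.06, 0.998, 0.0]
wrist_force: [2.3, 7.6, 1.1]
gripper_width: 0.0351
finger_force: 30.0
```

Call:
jog_arm:
  plan:
    - {"translation": [0, -0.006, 0], "yaw": 0, "fingers": -1}
    - {"translation": [0, -0.006, 0], "yaw": 0, "fingers": -1}
    - {"translation": [0, 0, 0], "yaw": 0, "fingers": -1}

```text
clock: 22.17
tcp_pos: [0.5222, 0.0864, 0.0686]
orientation: [-0.0, 0.06, 0.998, 0.001]
wrist_force: [1.9, 8.2, -0.0]
gripper_width: 0.035
finger_force: 30.0
```

Call:
jog_arm:
  plan:
    - {"translation": [0, -0.006, 0], "yaw": 0, "fingers": -1}
    - {"translation": [0, 0, 0], "yaw": 0, "fingers": -1}
    - {"translation": [0, 0, 0], "yaw": 0, "fingers": -1}

```text
clock: 22.42
tcp_pos: [0.5222, 0.0864, 0.0686]
orientation: [-0.0, 0.06, 0.998, 0.001]
wrist_force: [2.5, 9.4, 0.9]
gripper_width: 0.0344
finger_force: 30.0
```

```bash
python3 look.py; python3 - <<'E'
from h import *
F=[]
for i in range(6): capture("side"); F.append(status.get_state()["wrist_force"])
print(np.mean(F,0))
E
```

```text
tcp [0.5222 0.0864 0.0686] psi 83.1 q7 1.45 t 22.42 F [2.53 9.44 0.87] | units to goal [0.035 0.036 0.   ]
w 0.03442448568364522
scene leg (35, array([534.1,  91.3]), array([25.4, 58.4]), 34.9) zmin 0.06422365369875929
scene end y 159 [-169.5 -150.5] tilt deg 1.29
scene long x 299 [-119.8  -98.9] tilt deg -1.11
side leg (57, array([516.4,  73.4]), array([34.4, 50.8]), 75.8) zmin 0.06403022237357081
side end y 210 [-171.8 -151. ] tilt deg 0.91
wrist leg (613, array([504.2,  89.7]), array([34.5,  1.5]), 81.9) zmin 0.06400769552617075
wrist end y 877 [-170.  -152.1] tilt deg 7.18
wrist long x 6569 [-119.4 -101.7] tilt deg 0.13
[ 1.64907555  8.82582621 -0.17326573]
```

Call:
jog_arm:
  plan:
    - {"translation": [0, -0.006, 0], "yaw": 0, "fingers": -1}
    - {"translation": [0, -0.004, 0], "yaw": 0, "fingers": -1}
    - {"translation": [0, 0, 0], "yaw": 0, "fingers": -1}
    - {"translation": [0, 0, 0], "yaw": 0, "fingers": -1}
    - {"translation": [0, 0, 0], "yaw": 0, "fingers": -1}
    - {"translation": [0, 0, 0], "yaw": 0, "fingers": -1}
    - {"translation": [0, 0, 0], "yaw": 0, "fingers": -1}
    - {"translation": [0, 0, 0], "yaw": 0, "fingers": -1}
    - {"translation": [0, 0, 0], "yaw": 0, "fingers": -1}
    - {"translation": [0, 0, 0], "yaw": 0, "fingers": -1}

```text
clock: 23.7
tcp_pos: [0.5222, 0.0863, 0.0686]
orientation: [-0.0, 0.06, 0.998, 0.001]
wrist_force: [1.6, 9.1, -0.1]
gripper_width: 0.0347
finger_force: 30.0
```

Call:
jog_arm:
  plan:
    - {"translation": [0, 0, 0], "yaw": 0, "fingers": -1}
    - {"translation": [0, 0, 0], "yaw": 0, "fingers": -1}
    - {"translation": [0, 0, 0], "yaw": 0, "fingers": -1}
    - {"translation": [0, 0, 0], "yaw": 0, "fingers": -1}
    - {"translation": [0, 0, 0], "yaw": 0, "fingers": -1}
    - {"translation": [0, 0, 0], "yaw": 0, "fingers": -1}
    - {"translation": [0, 0, 0], "yaw": 0, "fingers": -1}
    - {"translation": [0, 0, 0], "yaw": 0, "fingers": -1}
    - {"translation": [0, 0, 0], "yaw": 0, "fingers": -1}
    - {"translation": [0, 0, 0], "yaw": 0, "fingers": -1}

```text
clock: 24.53
tcp_pos: [0.5222, 0.0864, 0.0686]
orientation: [-0.0, 0.06, 0.998, 0.001]
wrist_force: [1.8, 9.7, 0.2]
gripper_width: 0.0347
finger_force: 30.0
```

Call:
jog_arm:
  plan:
    - {"translation": [0, 0, 0], "yaw": 0, "fingers": -1}
    - {"translation": [0, 0, 0], "yaw": 0, "fingers": -1}
    - {"translation": [0, 0, 0], "yaw": 0, "fingers": -1}
    - {"translation": [0, 0, 0], "yaw": 0, "fingers": -1}
    - {"translation": [0, 0, 0], "yaw": 0, "fingers": -1}
    - {"translation": [0, 0, 0], "yaw": 0, "fingers": -1}
    - {"translation": [0, 0, 0], "yaw": 0, "fingers": -1}
    - {"translation": [0, 0, 0], "yaw": 0, "fingers": -1}
    - {"translation": [0, 0, 0], "yaw": 0, "fingers": -1}
    - {"translation": [0, 0, 0], "yaw": 0, "fingers": -1}

```text
clock: 25.37
tcp_pos: [0.5222, 0.0863, 0.0686]
orientation: [-0.0, 0.06, 0.998, 0.001]
wrist_force: [1.9, 8.9, -0.4]
gripper_width: 0.0352
finger_force: 30.0
```

Call:
jog_arm:
  plan:
    - {"translation": [0, 0, 0], "yaw": 0, "fingers": -1}
    - {"translation": [0, 0, 0], "yaw": 0, "fingers": -1}
    - {"translation": [0, 0, 0], "yaw": 0, "fingers": -1}
    - {"translation": [0, 0, 0], "yaw": 0, "fingers": -1}
    - {"translation": [0, 0, 0], "yaw": 0, "fingers": -1}
    - {"translation": [0, 0, 0], "yaw": 0, "fingers": -1}
    - {"translation": [0, 0, 0], "yaw": 0, "fingers": -1}
    - {"translation": [0, 0, 0], "yaw": 0, "fingers": -1}
    - {"translation": [0, 0, 0], "yaw": 0, "fingers": -1}
    - {"translation": [0, 0, 0], "yaw": 0, "fingers": -1}

```text
clock: 26.2
tcp_pos: [0.5222, 0.0863, 0.0686]
orientation: [-0.0, 0.06, 0.998, 0.001]
wrist_force: [2.3, 9.2, 0.2]
gripper_width: 0.0347
finger_force: 30.0
```

```bash
python3 - <<'E'
from h import *
F=[]
for i in range(12): capture("side"); F.append(status.get_state()["wrist_force"])
print(np.mean(F,0),np.std(F,0)); go([.522,.0864,.0686])
C=cam("wrist"); im,d=capture("wrist"); W=cloud("wrist",d,C).reshape(-1,3)
im,d=capture("scene"); V=cloud("scene",d).reshape(-1,3)
for r in spotter.outline_of("lid","scene"): print(np.round(np.nanmedian(V.reshape(420,560,3)[r["pixels"]],0),3))
for r in spotter.outline_of("pot","scene"): print("pot",np.round(np.nanmedian(V.reshape(420,560,3)[r["pixels"]],0),3))
E
```

```text
[ 2.0112902   9.58961842 -0.31904142] [0.36384472 0.65588534 0.51842432]
tcp [0.5222 0.0864 0.0686] psi 83.12 q7 1.45 t 26.8 F [ 2.08  9.05 -0.5 ] | units to goal [ 0.005 -0.001  0.001]
[ 0.596 -0.413  0.015]
[ 0.434 -0.575  0.014]
pot [ 0.457 -0.412  0.036]
pot [0.318 0.428 0.052]
```

```bash
python3 -c "
from bench import job; print(job.close_job())"
```

```text
the job is handed in; nothing more can be done
None
```

I set the wooden lid knob-up on the table about 13 cm from the pot, stood the leg in the empty corner against the long rail, and handed the job in with the gripper still holding it against the end rail at about 9.6 N, steady for over 4 s; the interface gave no verdict.

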